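Put the broken vials through the sprung flap of the glass-waste box

ROBOT

A 6-joint arm with a two-finger parallel gripper is mounted at the origin on a cart in front of the work surface, level with it; the furniture and walls round the work are solid. World frame = base frame: x ahead of the robot, y to its left, z up, the work surface at z = 0. Lengths are in m, angles in rad, forces in N, time in s.
With the tool pointing down it reaches from about 0.25 to 0.725 m from the base axis. Payload 4 kg.
Tool frame: the origin (TCP) lies midway between the tips of the shut fingers; the grasp point (between the pads) lies bot.tcp_to_grasp behind it (bot.tcp_to_grasp is the distance from the TCP to the grasp point, in m); z points along the fingers, y is the line along which they close (so a half turn about z gives the same grasp; the last joint's range is limited). The gripper opens to 85 mm and grips with 20 to 120 N. Pads are 22 mm wide; open, the fingers measure 114 mm over their backs; the gripper's body (76 mm by 85 mm) begins 54 mm behind the grasp point. The pads swing forward as they close: fully open they stand 13 mm farther back than shut.
Start: joints at [-1.254, 0.241, 0.005, 1.335, 0, 1.571], TCP at [0.156, -0.475, 0.231] pointing down, gripper open.
Joint ranges: [-2.72, 2.72], [-1.05, 1.87], [-1.09, 1.28], [-1.99, 2.15], [-1.42, 1.44], [-3.14, 3.14]. Speed limits (rad/s): [2.79, 2.79, 3.14, 3.14, 3.14, 3.14].

INTERFACE

Orientations are given as a unit quaternion [x, y, z, w].
In Python, from workcell import readout, camera, bot gives the robot as it stands. The module is installed in compiled form; this text tells all that it offers.
- The arm moves only by the tool jog_arm, never from a script. Its argument "motion" is a list of rows, each an object of numbers: "x", "y", "z": the shift along the tool's x, y, z in mm; "spin": the turn about the tool's z in degrees; "fingers": the closure, from -1 (fully open) to 1 (shut). A call has 1 to 8 rows; each row is the pose to reach, as a shift and turn from the pose commanded when the call began, along the tool's axes at that moment; what a row does not reach only later rows make up. A row lasts 1/8 s, in which the tool goes at most 62.5 mm and 10.7 degrees, less where a joint would pass 70% of its speed; a pose out of reach is approached as far as the arm can. A call with a gripper value outside its range is refused whole. The fingers move at their own pace and stop on an object; the grip force is fixed at half the most. Time passes only in rows, so rows that repeat a pose let the fingers close. It gives the time, the measured TCP pose, the force, the opening and the grip force at its end, in the units of the state.
- readout.get_obs(): the state, without advancing time (a new reading comes with each control period).
- camera(name): name is "side" or "top" or "wrist"; returns a dict with "pixels" (420x560x3 uint8, red, green, blue), "K" (3x3 intrinsics, pixels), "rvec" (rotation vector, rad) and "tvec" (3), from world to camera coordinates, as OpenCV has them. Camera axes: x right, y down, z forward; pixel columns grow to the right and rows downward; lengths in m; the calibration is good to about 2 mm. The wrist camera is an equidistant fisheye: a pixel r from the principal point sees the ray r / f radians off the axis. A picture is of the moment at which its call begins. There is no depth.
- bot.job_done(): hands the job in; it is judged then, once.
The state is a dict: "clock": time; "joint_pos": joint angles; "joint_vel": joint speeds; "tau": joint torques, N m; "eef_pos": TCP position; "tool_rot": TCP orientation; "ft_force": force on the tool from outside, world axes, zero at the start; "ft_torque": the same for the moment, N m; "grip_width": finger opening in m; "grasp_force": force on a finger pad.
Only numpy, scipy, OpenCV 4.12 (cv2) and the standard library are available. Lean on these libraries where they do the work, as an engineer would, in place of code of your own. Each camera call takes 0.05 s, during which the arm holds its last target. There are 200 camera calls.

TASK

Two of the three small amber vials on the worktop are broken off at the top; the third still has its cap. Put both broken vials, one after the other, through the sprung flap into the white glass-waste box, and leave the flap shut. Do not knock over or shift the capped vial or the other loose things.

Things in the scene. Friction and masses are not known exactly. Their poses are not given: they have to be found in the camera images.
- waste_box: White box for broken glass, fixed: 180 mm wide (y), walls 4. Origin: on its underside, mid-width, 80 mm behind the front wall, 64 before the back; z up, its front looks to its own -x, the robot. From the top of the 130 mm front wall a panel slopes up and back at 40 degrees to the horizontal (outward normal (-0.643, 0, 0.766) in the box frame) to a flat top 207 mm high. Empty inside; its floor drops to the back.
- slot (a point): Centre of the slot in the panel's outer face (box frame -38.6, 0, 164.7 mm; axes as the box). The slot is 64 mm along the slope and 134 mm across (along the box's y): fingers that close along y have room to open in it. Enter along the panel's normal, tool tilted 40 degrees, tips pointing down and away from the robot.
- flap (a joint): Steel flap filling the slot, hinged at its upper edge; pushed, it swings in and down. 0 rad shut, stop 1.3. A spring shuts it (0.024 N m shut, 0.064 at 1 rad: 1 to 1.5 N at the tips). A vial let go with only its end inside is pinched or pushed out; fingertips 40 mm inside the slot (along the normal, mid-slot) hold it at about 1.1 rad, the vial drops free, and it shuts as they leave.
- guard (a point): Middle of the free edge of the splash guard: a 4 mm plate as wide as the box that stands 55 mm square out of the sloping panel, its near face 56 mm up the slope from the slot centre. It is in the way of a tool that comes down upright over the slot.
- broken_1_mid (a point): First broken vial: open amber glass tube with a jagged top, no neck or cap, standing upright; wall 60 mm high, splinters up to 70 mm, 18 mm across. The point lies on its axis 30 mm above its underside; the point's z axis runs along the vial, foot to mouth. 30 g or so, solid enough to grip.
- broken_2_mid (a point): Second broken vial, the same size: 60 mm high with splinters up to 69 mm, 18 mm across. The point lies on its axis 30 mm above its underside; the point's z axis runs along the vial, foot to mouth.
- good_vial_mid (a point): Intact amber vial with black screw cap, 76 mm high, 18 mm across, standing upright; point on its axis 38 mm above its underside. Stays where it is.
- coverslip_box: Small cardboard box, 31 x 31 x 20 mm; origin under its centre. Stays.
- beaker: Small glass beaker, 45 mm across, 58 mm high; origin under its centre. Stays.
- dropper_bottle: Amber dropper bottle with a rubber teat, 38 mm across, 111 mm high; origin under its centre. Stays.
- oil_bottle: Small cream-coloured bottle, 25 mm across, 52 mm high; origin under its centre. Stays.
Things that resemble listed ones, but are neither listed nor needed, are in the scene too. Of the things that look like the oil_bottle, take the one that is farthest to the robot's left at the start.

How it is judged:
By the outcome, as a careful person would: the job done as asked, in the order asked, and still so for the second after the job is handed in, with the robot touching nothing.
It also fails if it takes over 56 s, if anything falls off the work surface, if the arm or the gripper's body presses on something with over 40 N, if the wrist force passes 120 N, or if a joint passes its speed limit or range.

## Working session

There is one attempt and no reset: what is moved stays moved. The work goes in short steps, Python scripts to look and compute and a tool call to move; the robot and the scene stay as the last step left them, time stands still between calls to the robot, and variables do not carry over. Pictures are saved under pics/ and viewed, at most 10 in all, crops included, and the job is handed in when it is done.

Besides the shell and the picture viewer there is one more tool, called after ">>>" in YAML: its name, and indented under it one key for each argument. jog_arm: Moves the arm, as the interface text tells. Its arguments: {"type":"object","properties":{"motion":{"type":"array"}},"required":["motion"]}

```bash
mkdir -p pics
cat > h.py <<'E'
import numpy as np, cv2
from workcell import readout, camera, bot
def snap(n,f):
    c=camera(n); cv2.imwrite('pics/'+f,c['pixels'][:,:,::-1]); np.savez('pics/'+n+'.npz',**c); return c
E
python3 - <<'E'
from h import *
for n in ['side','top']:
    c=snap(n,n+'1.png'); print(n,c['K'].tolist(),c['rvec'],c['tvec'])
print(bot.tcp_to_grasp); print(readout.get_obs())
E
```

```text
side [[497.28702036144426, 0.0, 281.3871098217157], [0.0, 497.28702036144426, 208.96691262163523], [0.0, 0.0, 1.0]] [ 2.62849841 -0.27265057  0.05556067] [-0.43385287  0.35287455  0.85947664]
top [[494.6455815869569, 0.0, 277.98955228702573], [0.0, 494.6455815869569, 204.89202993526217], [0.0, 0.0, 1.0]] [ 2.16428052 -2.1366399   0.13906216] [0.2282237  0.50467975 1.1133132 ]
0.0187
{'clock': 0.1, 'joint_pos': array([-1.25400226e+00,  2.41331695e-01,  3.88451952e-03,  1.33520211e+00,
        2.85804264e-05,  1.57081441e+00]), 'joint_vel': array([ 9.48741818e-04,  9.92859071e-05,  1.31781511e-03, -2.21174586e-04,
       -9.52915321e-04, -1.13578574e-04]), 'tau': array([-2.23607567e-04, -3.73137331e+01,  2.53009915e+01,  1.08587512e-02,
        3.00070360e-05, -7.31137050e-06]), 'eef_pos': array([ 0.15559653, -0.47459035,  0.2305147 ]), 'tool_rot': array([ 9.87482401e-01,  1.57726500e-01, -1.32036018e-04, -9.17136158e-04]), 'ft_force': array([-0.00865652, -0.23623056,  0.10802356]), 'ft_torque': array([-0.03290276,  0.00312691, -0.00964644]), 'grasp_force': 0.0, 'grip_width': 0.08553903052747767}
```

View pics/side1.png

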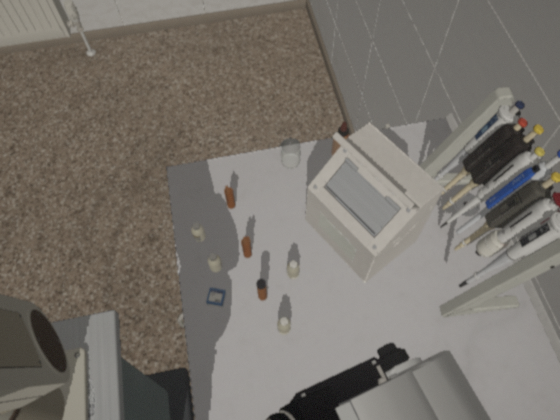

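View pics/top1.png

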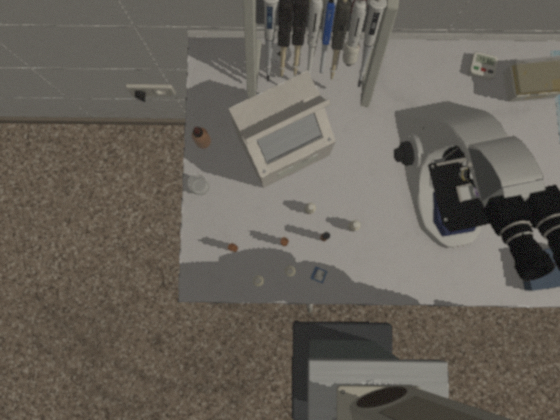

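Side view: broken vials near (230,197) and (247,246), capped one at (262,290), box slot around (362,196). In the top view they are at (233,247), (284,241) and (325,237), with the slot around (290,138). Next I'll enlarge these areas.

Run:
```python
import cv2,numpy as np
s=cv2.imread('pics/side1.png');t=cv2.imread('pics/top1.png')
f=lambda im,x,y,w,h,k:cv2.resize(im[y:y+h,x:x+w],None,fx=k,fy=k,interpolation=cv2.INTER_CUBIC)
# crop A: box both (k=4):  side (300..450,115..280) ; top (220..345,65..190)
A=np.zeros((600,800,3),np.uint8)
a=f(s,300,120,130,150,4)[:, :];b=f(t,222,68,70*0+120,120,2)
A[:600,:520]=a; A[:240,520:760]=b
A[250:250+ 280,520:800]=f(t,215,225,70,70,4)
cv2.imwrite('pics/A.png',np.clip(A*1.3,0,255))
B=np.zeros((600,800,3),np.uint8)
B[:,:400]=f(s,190,175,80,120,5); B[:400,400:]=f(t,215,215,133,67,3)[:400,:400] if 0 else 0
b=f(t,222,222,100,40*0+60,4); B[:240,400:]=b
b=f(t,228,72,120,90,10/3); B[260:560,400:]=b
cv2.imwrite('pics/B.png',np.clip(B*1.4,0,255))
```

```text
[ WARN:0@0.105] global loadsave.cpp:1063 imwrite_ Unsupported depth image for selected encoder is fallbacked to CV_8U.
```

View pics/B.png

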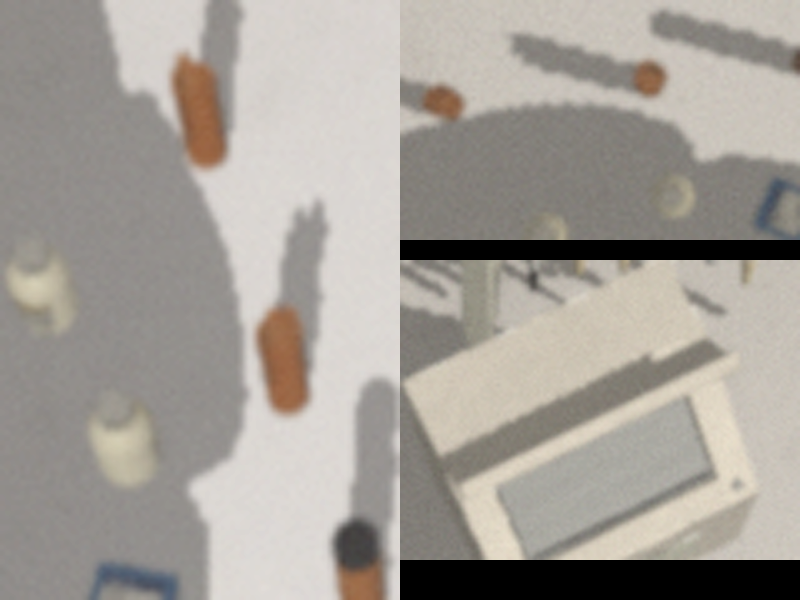

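View pics/A.png

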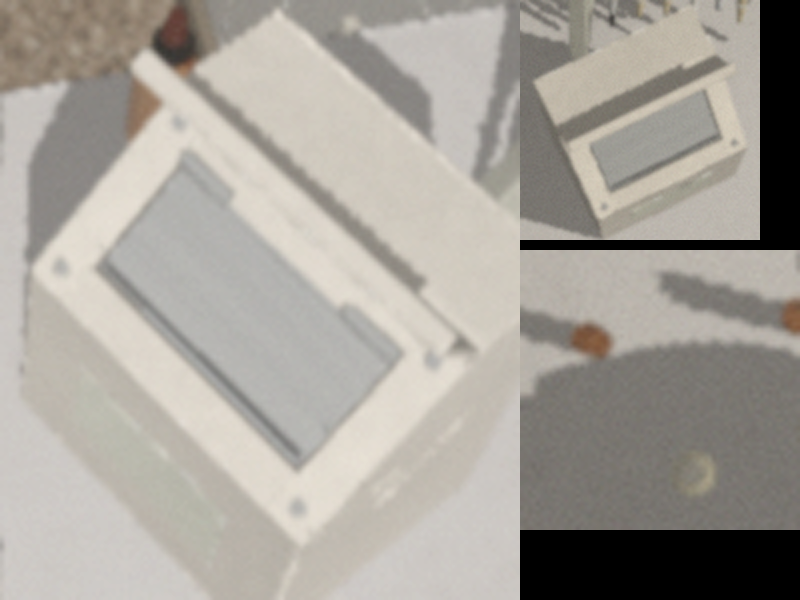

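Crops: the slot corners, panel edge and vial outlines are clear. The vial nearer the box at left in side (230,197) has a splinter sticking up, and the middle one (247,246) is open-topped. I'll fit the box pose and the vial positions.

```bash
cat > fit.py <<'E'
from h import *
from scipy.optimize import least_squares
C={n:dict(np.load(f'pics/{n}.npz')) for n in('side','top')}
def P(n,X): c=C[n]; return cv2.projectPoints(np.float64(X).reshape(-1,3),c['rvec'],c['tvec'],c['K'],None)[0][:,0]
S=np.array
def uv(p,o,k,off=(0,0)): return S(o)+(S(p)-S(off)+.5)/k-.5
sc=S([-.0386,0,.1647]);d=S([.766,0,.643]);yy=S([0,1,0])
cr=lambda a,b: sc+a*.032*d+b*.067*yy
obs=[]
for p,m in[((185,158),cr(1,1)),((100,263),cr(-1,1)),((297,467),cr(-1,-1)),((402,352),cr(1,-1)),((35,265),S([-.08,.09,.13])),((298,543),S([-.08,-.09,.13])),((280,10),S([.064,.09,.207]))]:
    obs.append(('side',uv(p,(300,120),4),m))
for p,m in[((690,397),cr(1,-1)),((713,475),cr(-1,-1)),((498,490),cr(1,1)),((527,557),cr(-1,1)),((755,492),S([-.08,-.09,.13])),((405,380),S([.064,.09,.207])),((672,262),S([.064,-.09,.207]))]:
    obs.append(('top',uv(p,(228,72),10/3,(400,260)),m))
obs.append(('top',uv((602,236),(222,68),2,(520,0)),S([-.08,.09,.13])))
def w(q,m): c,s=np.cos(q[2]),np.sin(q[2]); return S([q[0]+c*m[0]-s*m[1],q[1]+s*m[0]+c*m[1],m[2]])
R=lambda q:np.concatenate([P(n,w(q,m))[0]-p for n,p,m in obs])
r=min((least_squares(R,[.6,.2,a],loss='soft_l1') for a in(0,.5,-.5)),key=lambda r:r.cost)
print('box',r.x,'res',R(r.x).round(1).tolist()); print('slot',w(r.x,sc))
def sil(x,y,r,h):
    t=np.linspace(0,2*np.pi,40); return [(x+r*np.cos(a),y+r*np.sin(a),z) for a in t for z in(0,h)]
def cent(n,g):
    c=C[n];hsv=cv2.cvtColor(c['pixels'],cv2.COLOR_RGB2HSV)
    m=((hsv[...,0]<15)&(hsv[...,1]>110)&(hsv[...,2]>40)).astype(np.uint8)
    k,l,st,ce=cv2.connectedComponentsWithStats(m)
    i=1+np.argmin(np.hypot(*(ce[1:]-g).T)); return ce[i],st[i]
for g in [((230,197),(233,247)),((247,246),(284,241))]:
    o={n:cent(n,g[i]) for i,n in enumerate(('side','top'))}
    def e(q):
        out=[]
        for n in o:
            m=cv2.moments(cv2.convexHull(np.float32(P(n,sil(q[0],q[1],.009,.062))))); out+=[m['m10']/m['m00']-o[n][0][0],m['m01']/m['m00']-o[n][0][1]]
        return out
    f=least_squares(e,[.35,.2]); print('vial',f.x,S(f.fun).round(2),[(o[n][1].tolist(),o[n][0].round(1).tolist()) for n in o])
# others, ground-plane rough: top picks at z
def ray(n,p,z):
    c=C[n];Rm=cv2.Rodrigues(c['rvec'])[0];o=-Rm.T@c['tvec'].ravel();v=Rm.T@np.linalg.solve(c['K'],[*p,1]);return (o+v*(z-o[2])/v[2]).round(3)
for nm,n,p,z in[('cap','top',(325,236),.076),('oilA','top',(260,281),.05),('oilB','top',(291,270),.05),('slip','top',(319,274),.02),('oilC','top',(310,208),.05),('oilD','top',(355,225),.05),('beaker','top',(197,184),.05),('dropper','top',(200,133),.09),('oilA','side',(197,228),.05),('oilB','side',(212,258),.05),('cap','side',(261,284),.076)]: print(nm,ray(n,p,z))
E
python3 fit.py
```

```text
box [0.66121802 0.22703851 0.46810299] res [-0.9, -0.6, -2.0, 0.0, -0.3, 0.9, -1.5, 2.5, -1.3, 0.1, 0.3, 0.5, 0.3, -1.2, -0.0, -2.2, 2.0, 0.5, -0.9, -2.3, 1.4, 3.0, 1.9, -0.6, -0.5, -1.1, -0.9, -3.1, -1.7, -9.0]
slot [0.62677039 0.20962242 0.1647    ]
vial [0.403214   0.33673646] [-0.35 -0.45  0.5  -0.27] [([225, 188, 10, 20, 124], [229.5, 197.1]), ([229, 245, 8, 6, 36], [232.4, 247.1])]
vial [0.4178686  0.21905828] [-0.45 -0.39  0.65 -0.45] [([242, 237, 9, 20, 120], [246.3, 246.7]), ([281, 239, 6, 6, 25], [283.7, 241.5])]
cap [0.428 0.129 0.076]
oilA [0.327 0.273 0.05 ]
oilB [0.352 0.203 0.05 ]
slip [0.344 0.138 0.02 ]
oilC [0.493 0.161 0.05 ]
oilD [0.456 0.059 0.05 ]
beaker [0.546 0.422 0.05 ]
dropper [0.655 0.412 0.09 ]
oilA [0.331 0.269 0.05 ]
oilB [0.351 0.2   0.05 ]
cap [0.432 0.121 0.076]
```

The jog has no tilt axis. I'll test what happens at the edge of reach ("approached as far as the arm can") by rising straight up in free space.

>>> jog_arm:
  motion:
    - {"z":-60}
    - {"z":-120}
    - {"z":-180}
    - {"z":-240}
    - {"z":-300}
    - {"z":-360}
    - {"z":-420}
    - {"z":-480}

```text
validation failed for argument at $.mo...
```

Run:
```python
from h import *
o=readout.get_obs()
for k in('clock','joint_pos','joint_vel','eef_pos','tool_rot','ft_force'): print(k,o[k])
```

```text
clock 0.1
joint_pos [-1.25400226e+00  2.41331695e-01  3.88451952e-03  1.33520211e+00
  2.85804264e-05  1.57081441e+00]
joint_vel [ 9.48741818e-04  9.92859071e-05  1.31781511e-03 -2.21174586e-04
 -9.52915321e-04 -1.13578574e-04]
eef_pos [ 0.15559653 -0.47459035  0.2305147 ]
tool_rot [ 9.87482401e-01  1.57726500e-01 -1.32036018e-04 -9.17136158e-04]
ft_force [-0.00865652 -0.23623056  0.10802356]
```

>>> jog_arm:
  motion:
    - {"x":0,"y":0,"z":-60,"spin":0,"fingers":-1}
    - {"x":0,"y":0,"z":-120,"spin":0,"fingers":-1}
    - {"x":0,"y":0,"z":-180,"spin":0,"fingers":-1}
    - {"x":0,"y":0,"z":-240,"spin":0,"fingers":-1}

```text
clock: 0.6
eef_pos: [0.1556, -0.4746, 0.473]
tool_rot: [0.987, 0.158, 0.0, 0.0]
ft_force: [1.9, -2.3, 1.4]
grip_width: 0.0855
grasp_force: 0.0
```

>>> jog_arm:
  motion:
    - {"x":0,"y":0,"z":-60,"spin":0,"fingers":-1}
    - {"x":0,"y":0,"z":-120,"spin":0,"fingers":-1}
    - {"x":0,"y":0,"z":-180,"spin":0,"fingers":-1}
    - {"x":0,"y":0,"z":-240,"spin":0,"fingers":-1}
    - {"x":0,"y":0,"z":-300,"spin":0,"fingers":-1}
    - {"x":0,"y":0,"z":-360,"spin":0,"fingers":-1}

```text
clock: 1.35
eef_pos: [0.1422, -0.4338, 0.5537]
tool_rot: [0.987, 0.158, 0.005, 0.029]
ft_force: [0.2, -0.9, -0.1]
grip_width: 0.0853
grasp_force: 0.0
```

```bash
cat > st.py <<'E'
from h import *
from scipy.spatial.transform import Rotation as Ro
np.set_printoptions(precision=4,suppress=True)
o=readout.get_obs()
for k in('clock','joint_pos','joint_vel','eef_pos','tool_rot','ft_force','grip_width','grasp_force'): print(k,o[k])
print(Ro.from_quat(o['tool_rot']).as_matrix())
E
python3 st.py
```

```text
clock 1.35
joint_pos [-1.254   0.2514  0.8891  2.149   0.      1.5708]
joint_vel [ 0.0019 -0.104  -0.0943 -0.0021 -0.0023  0.0006]
eef_pos [ 0.1422 -0.4338  0.5537]
tool_rot [0.987  0.1577 0.0047 0.0294]
ft_force [ 0.1985 -0.9236 -0.0957]
grip_width 0.08532967446940332
grasp_force 0.0
[[ 0.9502  0.311   0.0185]
 [ 0.3115 -0.9486 -0.0565]
 [ 0.      0.0594 -0.9982]]
```

>>> jog_arm:
  motion:
    - {"x":0,"y":0,"z":60,"spin":0,"fingers":-1}
    - {"x":0,"y":0,"z":60,"spin":0,"fingers":-1}

```text
clock: 1.6
eef_pos: [0.1417, -0.4322, 0.4822]
tool_rot: [0.987, 0.158, 0.002, 0.015]
ft_force: [-0.1, 0.3, 0.3]
grip_width: 0.0854
grasp_force: 0.0
```

```bash
python3 st.py
```

```text
clock 1.6
joint_pos [-1.254   0.1747  0.5765  1.943  -0.      1.5708]
joint_vel [-0.0016 -0.0242  0.3841  0.0106  0.0003  0.0005]
eef_pos [ 0.1417 -0.4322  0.4822]
tool_rot [0.9874 0.1577 0.0023 0.0146]
ft_force [-0.0505  0.3019  0.2846]
grip_width 0.08538277796648527
grasp_force 0.0
[[ 0.9502  0.3114  0.0092]
 [ 0.3116 -0.9498 -0.0282]
 [-0.      0.0296 -0.9996]]
```

Tilt builds up at the reach limit and carries into the next call, so it can be ratcheted toward the 40° needed. I'll go to the box's azimuth, turning the fingers to close along the box's y.

>>> jog_arm:
  motion:
    - {"x":40,"y":-47,"z":0,"spin":-10.5,"fingers":-1}
    - {"x":80,"y":-94,"z":0,"spin":-21,"fingers":-1}
    - {"x":120,"y":-141,"z":0,"spin":-31.5,"fingers":-1}
    - {"x":160,"y":-188,"z":0,"spin":-42,"fingers":-1}
    - {"x":200,"y":-235,"z":0,"spin":-52.5,"fingers":-1}
    - {"x":240,"y":-282,"z":0,"spin":-63,"fingers":-1}
    - {"x":280,"y":-329,"z":0,"spin":-73.5,"fingers":-1}
    - {"x":320,"y":-376,"z":0,"spin":-84,"fingers":-1}

```text
clock: 2.6
eef_pos: [0.3339, 0.0205, 0.4774]
tool_rot: [0.626, 0.779, -0.012, 0.031]
ft_force: [1.8, -0.9, -0.4]
grip_width: 0.0856
grasp_force: 0.0
```

```bash
python3 st.py
```

```text
clock 2.6
joint_pos [ 0.1168 -0.0776  0.2926  1.9157 -0.0612  1.4687]
joint_vel [ 1.4272  0.4094  0.2745 -0.0429 -0.0258 -0.0293]
eef_pos [0.3339 0.0205 0.4774]
tool_rot [ 0.6256  0.7795 -0.0125  0.0307]
ft_force [ 1.8039 -0.9065 -0.3996]
grip_width 0.08563680069365136
grasp_force 0.0
[[-0.2154  0.976   0.0322]
 [ 0.9745  0.217  -0.0578]
 [-0.0634  0.0189 -0.9978]]
```

>>> jog_arm:
  motion:
    - {"x":20,"y":13,"z":0,"spin":-10.5,"fingers":-1}
    - {"x":40,"y":26,"z":0,"spin":-21,"fingers":-1}
    - {"x":60,"y":40,"z":0,"spin":-31.5,"fingers":-1}
    - {"x":80,"y":53,"z":0,"spin":-42,"fingers":-1}
    - {"x":100,"y":66,"z":0,"spin":-52.5,"fingers":-1}
    - {"x":120,"y":80,"z":0,"spin":-63,"fingers":-1}
    - {"x":140,"y":93,"z":0,"spin":-73.5,"fingers":-1}
    - {"x":160,"y":106,"z":0,"spin":-84,"fingers":-1}

```text
clock: 3.6
eef_pos: [0.4037, 0.1988, 0.4677]
tool_rot: [-0.057, 0.998, -0.028, 0.013]
ft_force: [-0.2, 0.6, 0.1]
grip_width: 0.0854
grasp_force: 0.0
```

>>> jog_arm:
  motion:
    - {"x":0,"y":0,"z":-60,"spin":-10,"fingers":-1}
    - {"x":0,"y":0,"z":-120,"spin":-20,"fingers":-1}
    - {"x":0,"y":0,"z":-180,"spin":-20,"fingers":-1}
    - {"x":0,"y":0,"z":-240,"spin":-20,"fingers":-1}
    - {"x":0,"y":0,"z":-300,"spin":-20,"fingers":-1}
    - {"x":0,"y":0,"z":-360,"spin":-20,"fingers":-1}
    - {"x":0,"y":0,"z":-420,"spin":-20,"fingers":-1}

```text
clock: 4.47
eef_pos: [0.3707, 0.1898, 0.5585]
tool_rot: [-0.227, 0.973, -0.023, 0.031]
ft_force: [-0.1, -0.0, -0.5]
grip_width: 0.0854
grasp_force: 0.0
```

```bash
python3 st.py
```

```text
clock 4.475
joint_pos [ 0.5181  0.1726  0.7982  2.15   -0.0616  0.0588]
joint_vel [ 0.0084 -0.0622 -0.0604  0.0008  0.0014  0.0063]
eef_pos [0.3707 0.1898 0.5585]
tool_rot [-0.2267  0.9732 -0.0229  0.031 ]
ft_force [-0.1461 -0.0427 -0.5361]
grip_width 0.08538813842103414
grasp_force 0.0
[[-0.8953 -0.4399  0.0707]
 [-0.4427  0.8961 -0.0306]
 [-0.0499 -0.0587 -0.997 ]]
```

>>> jog_arm:
  motion:
    - {"x":0,"y":0,"z":-2000,"spin":0,"fingers":-1}
    - {"x":0,"y":0,"z":-2000,"spin":0,"fingers":-1}

```text
clock: 4.72
eef_pos: [0.354, 0.1834, 0.5837]
tool_rot: [-0.227, 0.972, -0.014, 0.061]
ft_force: [-0.2, 0.2, 0.6]
grip_width: 0.0855
grasp_force: 0.0
```

```bash
python3 st.py
```

```text
clock 4.725
joint_pos [ 0.5258  0.1158  0.8044  2.15   -0.0627  0.0625]
joint_vel [ 0.0211 -0.1674 -0.0935  0.0006 -0.0019  0.014 ]
eef_pos [0.354  0.1834 0.5837]
tool_rot [-0.2275  0.9717 -0.0141  0.0614]
ft_force [-0.1533  0.2194  0.5652]
grip_width 0.08546790914135412
grasp_force 0.0
[[-0.889  -0.4404  0.1257]
 [-0.4438  0.8961  0.0005]
 [-0.1129 -0.0554 -0.9921]]
```

>>> jog_arm:
  motion:
    - {"x":0,"y":0,"z":-3000,"spin":0,"fingers":-1}
    - {"x":0,"y":0,"z":-3000,"spin":0,"fingers":-1}
    - {"x":0,"y":0,"z":-3000,"spin":0,"fingers":-1}
    - {"x":0,"y":0,"z":-3000,"spin":0,"fingers":-1}
    - {"x":0,"y":0,"z":-3000,"spin":0,"fingers":-1}
    - {"x":0,"y":0,"z":-3000,"spin":0,"fingers":-1}

```text
clock: 5.48
eef_pos: [0.3146, 0.1641, 0.6053]
tool_rot: [-0.228, 0.97, -0.006, 0.087]
ft_force: [0.5, 0.6, -0.5]
grip_width: 0.0855
grasp_force: 0.0
```

```bash
python3 st.py
```

```text
clock 5.475
joint_pos [ 0.5354  0.0108  0.7522  2.149  -0.0639  0.0682]
joint_vel [ 0.0009 -0.0838 -0.0838  0.0002 -0.0013  0.0015]
eef_pos [0.3146 0.1641 0.6053]
tool_rot [-0.228   0.9697 -0.0062  0.0873]
ft_force [ 0.4836  0.6143 -0.547 ]
grip_width 0.08547332764134856
grasp_force 0.0
[[-0.8808 -0.4412  0.1721]
 [-0.4433  0.8959  0.0278]
 [-0.1665 -0.0518 -0.9847]]
```

>>> jog_arm:
  motion:
    - {"x":0,"y":0,"z":-3000,"spin":0,"fingers":-1}
    - {"x":0,"y":0,"z":-3000,"spin":0,"fingers":-1}

```text
clock: 5.72
eef_pos: [0.2998, 0.1565, 0.6271]
tool_rot: [-0.228, 0.967, 0.003, 0.117]
ft_force: [0.2, 0.3, 0.4]
grip_width: 0.0855
grasp_force: 0.0
```

>>> jog_arm:
  motion:
    - {"x":-1500,"y":0,"z":-3000,"spin":0,"fingers":-1}
    - {"x":-1500,"y":0,"z":-3000,"spin":0,"fingers":-1}

```text
clock: 5.98
eef_pos: [0.328, 0.1703, 0.648]
tool_rot: [-0.228, 0.963, 0.011, 0.144]
ft_force: [0.7, -0.4, -0.4]
grip_width: 0.0853
grasp_force: 0.0
```

```bash
python3 st.py
```

```text
clock 5.975
joint_pos [ 0.5303  0.0147  0.8764  2.1492 -0.0626  0.0559]
joint_vel [-0.0393  0.2437  0.3058 -0.003   0.0078 -0.0407]
eef_pos [0.328  0.1703 0.648 ]
tool_rot [-0.2282  0.9628  0.0111  0.144 ]
ft_force [ 0.717  -0.3512 -0.4007]
grip_width 0.08533092547272175
grasp_force 0.0
[[-0.8544 -0.4426  0.2723]
 [-0.4362  0.8956  0.0871]
 [-0.2824 -0.0444 -0.9583]]
```

>>> jog_arm:
  motion:
    - {"x":-500,"y":0,"z":-3000,"spin":0,"fingers":-1}
    - {"x":-500,"y":0,"z":-3000,"spin":0,"fingers":-1}

```text
clock: 6.22
eef_pos: [0.3175, 0.1645, 0.6691]
tool_rot: [-0.228, 0.958, 0.019, 0.171]
ft_force: [-0.4, -0.6, 0.2]
grip_width: 0.0852
grasp_force: 0.0
```

>>> jog_arm:
  motion:
    - {"x":-500,"y":0,"z":-3000,"spin":0,"fingers":-1}
    - {"x":-500,"y":0,"z":-3000,"spin":0,"fingers":-1}

```text
clock: 6.48
eef_pos: [0.3047, 0.1568, 0.6898]
tool_rot: [-0.228, 0.953, 0.027, 0.199]
ft_force: [-0.4, 0.6, 0.0]
grip_width: 0.085
grasp_force: 0.0
```

>>> jog_arm:
  motion:
    - {"x":-500,"y":0,"z":-3000,"spin":0,"fingers":-1}
    - {"x":-500,"y":0,"z":-3000,"spin":0,"fingers":-1}

```text
clock: 6.72
eef_pos: [0.2901, 0.1474, 0.7094]
tool_rot: [-0.227, 0.947, 0.035, 0.225]
ft_force: [0.6, -0.9, 1.0]
grip_width: 0.0853
grasp_force: 0.0
```

```bash
python3 st.py
```

```text
clock 6.725
joint_pos [ 0.526  -0.0939  0.9407  2.1494 -0.06    0.0412]
joint_vel [-0.0375 -0.1185 -0.053  -0.0047  0.0147 -0.0372]
eef_pos [0.2901 0.1474 0.7094]
tool_rot [-0.2271  0.9468  0.0351  0.2251]
ft_force [ 0.5532 -0.9104  1.0143]
grip_width 0.08533576958482232
grasp_force 0.0
[[-0.7955 -0.446   0.4103]
 [-0.4143  0.8943  0.1688]
 [-0.4422 -0.0357 -0.8962]]
```

>>> jog_arm:
  motion:
    - {"x":-800,"y":0,"z":-3000,"spin":0,"fingers":-1}
    - {"x":-800,"y":0,"z":-3000,"spin":0,"fingers":-1}

```text
clock: 6.98
eef_pos: [0.2823, 0.1409, 0.7299]
tool_rot: [-0.226, 0.94, 0.043, 0.252]
ft_force: [0.4, -0.7, -1.1]
grip_width: 0.0856
grasp_force: 0.0
```

>>> jog_arm:
  motion:
    - {"x":-800,"y":0,"z":-3000,"spin":0,"fingers":-1}
    - {"x":-800,"y":0,"z":-3000,"spin":0,"fingers":-1}

```text
clock: 7.22
eef_pos: [0.27, 0.1319, 0.7497]
tool_rot: [-0.225, 0.932, 0.05, 0.279]
ft_force: [0.5, 0.3, -0.5]
grip_width: 0.0855
grasp_force: 0.0
```

>>> jog_arm:
  motion:
    - {"x":-800,"y":0,"z":-3000,"spin":0,"fingers":-1}
    - {"x":-800,"y":0,"z":-3000,"spin":0,"fingers":-1}

```text
clock: 7.48
eef_pos: [0.2541, 0.121, 0.7688]
tool_rot: [-0.224, 0.924, 0.058, 0.306]
ft_force: [0.0, -0.5, 0.5]
grip_width: 0.0853
grasp_force: 0.0
```

>>> jog_arm:
  motion:
    - {"x":-800,"y":0,"z":-3000,"spin":0,"fingers":-1}
    - {"x":-800,"y":0,"z":-3000,"spin":0,"fingers":-1}

```text
clock: 7.72
eef_pos: [0.2345, 0.1106, 0.7866]
tool_rot: [-0.221, 0.914, 0.063, 0.333]
ft_force: [-0.5, 0.5, -0.0]
grip_width: 0.0858
grasp_force: 0.0
```

```bash
python3 st.py
```

```text
clock 7.725
joint_pos [ 0.4922 -0.2196  1.0502  2.1494 -0.0438  0.0022]
joint_vel [ 0.1904 -0.1287 -0.0593 -0.0053 -0.1392  0.139 ]
eef_pos [0.2345 0.1106 0.7866]
tool_rot [-0.221   0.9143  0.0629  0.3335]
ft_force [-0.4814  0.4655 -0.0317]
grip_width 0.08575289819866666
grasp_force 0.0
[[-0.68   -0.446   0.582 ]
 [-0.3621  0.8944  0.2624]
 [-0.6376 -0.0324 -0.7697]]
```

Tool z is now (0.582, 0.262, -0.770), about 1.7° from the slot's inward normal. Next I'll refit the box without the bad corner and compute the shifts.

```bash
sed -i "/^obs.append(('top',uv((602/d" fit.py; python3 fit.py | head -2
cat > go.py <<'E'
from h import *
from scipy.spatial.transform import Rotation as Ro
import sys
np.set_printoptions(precision=4,suppress=True)
o=readout.get_obs(); R=Ro.from_quat(o['tool_rot']).as_matrix(); tz=R[:,2]
VL=np.array([.403,.337,0]);VR=np.array([.418,.219,0])
def tcp(g,off=0): return g+(.0187-off)*tz
BOX=[float(v) for v in open('box.txt').read().split()]
c,s=np.cos(BOX[2]),np.sin(BOX[2]); RB=np.array([[c,-s,0],[s,c,0],[0,0,1]])
def slot(depth,sl,lat=0): # TCP point
    return np.array([BOX[0],BOX[1],0])+RB@(np.array([-.0386,0,.1647])+depth*np.array([.643,0,-.766])+sl*np.array([.766,0,.643])+lat*np.array([0,1,0]))
def show(n,T): print(n,'shift mm',(R.T@(T-o['eef_pos'])*1e3).round(1),'world',T)
def state(): print('t',o['clock'],'q',o['joint_pos'],'tcp',o['eef_pos'],'tz',tz,'F',o['ft_force'],'w',o['grip_width'],'g',o['grasp_force'])
E
python3 fit.py | head -1 | python3 -c "
import re,sys;print(*re.findall(r'[-\d.]+',sys.stdin.read())[:3])" > box.txt; cat box.txt
python3 - <<'E'
from go import *
state()
show('Lhover',tcp(VL+[0,0,.16])); show('Lgrasp',tcp(VL+[0,0,.036]));show('slot',slot(0,0))
E
```

```text
box [0.66164592 0.22718769 0.46430345] res [-0.6, -0.8, -1.8, -0.3, -0.3, 0.8, -1.4, 2.5, -1.1, -0.2, 0.3, 0.3, 0.7, -1.3, -0.1, -2.3, 1.9, 0.4, -1.1, -2.6, 1.1, 2.7, 1.8, -0.6, -0.6, -1.5, -0.8, -3.2]
slot [0.62713236 0.20990261 0.1647    ]
0.66164592 0.22718769 0.46430345
t 7.725 q [ 0.4922 -0.2196  1.0502  2.1494 -0.0438  0.0022] tcp [0.2345 0.1106 0.7866] tz [ 0.582   0.2624 -0.7697] F [-0.4814  0.4655 -0.0317] w 0.08575289819866666 g 0.0
Lhover shift mm [203.  147.6 658.5] world [0.4139 0.3419 0.1456]
Lgrasp shift mm [282.  151.6 753.9] world [0.4139 0.3419 0.0216]
slot shift mm [ 93.6 -66.2 733.3] world [0.6271 0.2099 0.1647]
```

>>> jog_arm:
  motion:
    - {"x":17,"y":12,"z":55,"spin":0,"fingers":-1}
    - {"x":34,"y":24,"z":110,"spin":0,"fingers":-1}
    - {"x":51,"y":37,"z":165,"spin":0,"fingers":-1}
    - {"x":68,"y":49,"z":220,"spin":0,"fingers":-1}
    - {"x":85,"y":61,"z":275,"spin":0,"fingers":-1}
    - {"x":102,"y":74,"z":330,"spin":0,"fingers":-1}
    - {"x":119,"y":86,"z":385,"spin":0,"fingers":-1}
    - {"x":136,"y":98,"z":440,"spin":0,"fingers":-1}

```text
clock: 8.72
eef_pos: [0.3535, 0.2653, 0.3538]
tool_rot: [-0.222, 0.915, 0.063, 0.332]
ft_force: [0.5, 1.1, 0.0]
grip_width: 0.085
grasp_force: 0.0
```

>>> jog_arm:
  motion:
    - {"x":16,"y":12,"z":54,"spin":0,"fingers":-1}
    - {"x":33,"y":25,"z":109,"spin":0,"fingers":-1}
    - {"x":50,"y":37,"z":163,"spin":0,"fingers":-1}
    - {"x":67,"y":50,"z":218,"spin":0,"fingers":-1}
    - {"x":67,"y":50,"z":218,"spin":0,"fingers":-1}

```text
clock: 9.35
eef_pos: [0.4089, 0.3397, 0.1348]
tool_rot: [-0.224, 0.917, 0.058, 0.325]
ft_force: [-0.4, -0.8, -0.5]
grip_width: 0.0854
grasp_force: 0.0
```

Run:
```python
from go import *
state()
show('Lhover',tcp(VL+[0,0,.16])); show('Lgrasp',tcp(VL+[0,0,.036]))
for n in('side','top'):snap(n,n+'2.png')
a=cv2.imread('pics/side2.png')[120:320,130:470];cv2.imwrite('pics/s2c.png',cv2.resize(a,None,fx=2.3,fy=2.3,interpolation=2))
```

```text
t 9.35 q [ 0.8395  0.0397 -0.7762  0.1261 -0.2584  0.2764] tcp [0.4089 0.3397 0.1348] tz [ 0.5699  0.2527 -0.7819] F [-0.4008 -0.7559 -0.5499] w 0.08536114723911703 g 0.0
Lhover shift mm [-10.6  -0.7  -5.1] world [0.4137 0.3417 0.1454]
Lgrasp shift mm [66.5  4.1 91.9] world [0.4137 0.3417 0.0214]
```

View pics/s2c.png

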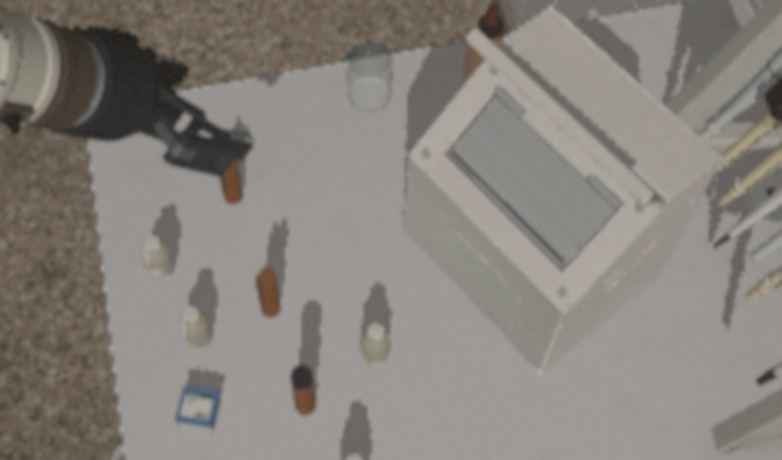

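Side crop: the gripper hovers over the left broken vial (232,182). The other vials and the bottles are undisturbed. The third joint is nearing its range, so I'll check reach with a quick fitted arm model.

```bash
cat > kin.py <<'E'
from go import *
from scipy.optimize import least_squares
D=np.array([[.2413,.0039,1.3352,.4994,.2305],[.2514,.8891,2.149,.4565,.5537],[.0108,.7522,2.149,.3548,.6053],[-.2196,1.0502,2.1494,.2593,.7866],[-.0939,.9407,2.1494,.3254,.7094],[.0147,.8764,2.1492,.3696,.648],[.1726,.7982,2.15,.4165,.5585],[-.0776,.2926,1.9157,.3345,.4774]])
def fk(p,q2,q3,q4):
    r0,z0,L1,a,L2,b,L3=p; e=q2-q3
    return np.array([r0+L1*np.sin(q2+a)+L2*np.cos(e+b)+L3*np.cos(e+q4), z0+L1*np.cos(q2+a)-L2*np.sin(e+b)-L3*np.sin(e+q4)])
f=least_squares(lambda p:(fk(p,*D[:,:3].T)-D[:,3:].T).ravel(),[0,.1,.3,0,.3,0,.2],x_scale=.1)
p=f.x
if __name__=='__main__':
    print(p,abs(f.fun).max(), fk(p,.0397,-.7762,.1261),np.hypot(.4089,.3397))
    for pit in(.9425,.87):
        for r,z in[(.536,.135),(.536,.0215),(.536,.04),(.48,.02),(.48,.05),(.66,.165),(.68,.13)]:
            s=min((least_squares(lambda q:np.r_[fk(p,*q)-[r,z],q[0]-q[1]+q[2]-pit],x0,bounds=([-1.05,-1.09,-1.99],[1.87,1.28,2.15])) for x0 in([0,-.7,.1],[.5,-.5,0.])),key=lambda s:s.cost); print(pit,r,z,s.x,np.sqrt(2*s.cost).round(4))
E
python3 kin.py
```

```text
[-0.0006  0.2416  0.4917  0.0022  0.3915 -0.0197  0.4036] 0.0003331850476969711 [0.5312 0.1267] 0.5315969337759577
0.9425 0.536 0.135 [ 0.0332 -0.7529  0.1564] 0.0
0.9425 0.536 0.0215 [ 0.3079 -0.8911 -0.2565] 0.0
0.9425 0.536 0.04 [ 0.2554 -0.8741 -0.1869] 0.0
0.9425 0.48 0.02 [ 0.2459 -1.0258 -0.3292] 0.0
0.9425 0.48 0.05 [ 0.1433 -0.9919 -0.1928] 0.0
0.9425 0.66 0.165 [ 0.2165 -0.4315  0.2945] 0.0
0.9425 0.68 0.13 [ 0.2994 -0.4284  0.2147] 0.0
0.87 0.536 0.135 [ 0.0244 -0.8283  0.0173] 0.0
0.87 0.536 0.0215 [ 0.3385 -0.9616 -0.4301] 0.0
0.87 0.536 0.04 [ 0.2788 -0.9459 -0.3547] 0.0
0.87 0.48 0.02 [ 0.2893 -1.09   -0.5082] 0.003
0.87 0.48 0.05 [ 0.172 -1.066 -0.368] 0.0
0.87 0.66 0.165 [ 0.2004 -0.5113  0.1583] 0.0
0.87 0.68 0.13 [ 0.2886 -0.5071  0.0743] 0.0
```

>>> jog_arm:
  motion:
    - {"x":22,"y":1,"z":31,"spin":0,"fingers":-1}
    - {"x":44,"y":3,"z":61,"spin":0,"fingers":-1}
    - {"x":66,"y":4,"z":92,"spin":0,"fingers":-1}
    - {"x":66,"y":4,"z":92,"spin":0,"fingers":-1}
    - {"x":66,"y":4,"z":92,"spin":0,"fingers":1}
    - {"x":66,"y":4,"z":92,"spin":0,"fingers":1}
    - {"x":66,"y":4,"z":92,"spin":0,"fingers":1}
    - {"x":66,"y":4,"z":92,"spin":0,"fingers":1}

```text
clock: 10.45
eef_pos: [0.419, 0.3465, 0.0319]
tool_rot: [-0.222, 0.915, 0.063, 0.333]
ft_force: [-1.5, -1.1, 4.2]
grip_width: 0.0165
grasp_force: 58.3
```

Run:
```python
from go import *
state(); show('Lgrasp',tcp(VL+[0,0,.036]))
```

```text
t 10.45 q [ 0.8318  0.3154 -0.893  -0.2871 -0.2543  0.2705] tcp [0.419  0.3465 0.0319] tz [ 0.5802  0.2632 -0.7708] F [-1.5106 -1.0906  4.19  ] w 0.016533700409162456 g 58.28766882419586
Lgrasp shift mm [11.7 -1.4  3.7] world [0.4139 0.3419 0.0216]
```

Held, but about 12 mm high and 7 mm too far forward, because the hover reading lagged. I'll re-grip lower.

>>> jog_arm:
  motion:
    - {"x":0,"y":0,"z":0,"spin":0,"fingers":-0.3}
    - {"x":0,"y":0,"z":0,"spin":0,"fingers":-0.3}
    - {"x":6,"y":0,"z":2,"spin":0,"fingers":-0.3}
    - {"x":12,"y":0,"z":4,"spin":0,"fingers":-0.3}
    - {"x":12,"y":0,"z":4,"spin":0,"fingers":-0.3}
    - {"x":12,"y":0,"z":4,"spin":0,"fingers":1}
    - {"x":12,"y":0,"z":4,"spin":0,"fingers":1}
    - {"x":12,"y":0,"z":4,"spin":0,"fingers":1}

```text
clock: 11.45
eef_pos: [0.4127, 0.3428, 0.02]
tool_rot: [-0.222, 0.915, 0.063, 0.332]
ft_force: [-0.5, 0.8, 0.3]
grip_width: 0.0158
grasp_force: 58.4
```

Run:
```python
from go import *
state(); show('Lgrasp',tcp(VL+[0,0,.036]))
T=slot(-.075,.0); T[2]+=0; show('pre',T); show('lift',o['eef_pos']+[0,0,.12])
```

```text
t 11.45 q [ 0.8377  0.3422 -0.9172 -0.3348 -0.2576  0.2753] tcp [0.4127 0.3428 0.02  ] tz [ 0.579   0.2622 -0.7721] F [-0.5125  0.7965  0.2555] w 0.01580436380466832 g 58.38334500789642
Lgrasp shift mm [-1.4 -1.3 -0.8] world [0.4138 0.3419 0.0216]
pre shift mm [-188.8 -221.2  -97.4] world [0.584  0.1883 0.2222]
lift shift mm [-76.2  -3.8 -92.6] world [0.4127 0.3428 0.14  ]
```

>>> jog_arm:
  motion:
    - {"x":-30,"y":-1,"z":-36,"spin":0,"fingers":1}
    - {"x":-60,"y":-3,"z":-72,"spin":0,"fingers":1}
    - {"x":-90,"y":-4,"z":-108,"spin":0,"fingers":1}
    - {"x":-110,"y":-48,"z":-106,"spin":0,"fingers":1}
    - {"x":-130,"y":-91,"z":-104,"spin":0,"fingers":1}
    - {"x":-150,"y":-134,"z":-102,"spin":0,"fingers":1}
    - {"x":-170,"y":-178,"z":-100,"spin":0,"fingers":1}
    - {"x":-189,"y":-221,"z":-97,"spin":0,"fingers":1}

```text
clock: 12.45
eef_pos: [0.5849, 0.187, 0.2222]
tool_rot: [-0.222, 0.915, 0.063, 0.332]
ft_force: [0.5, 0.8, -0.6]
grip_width: 0.0162
grasp_force: 58.6
```

>>> jog_arm:
  motion:
    - {"x":0,"y":0,"z":0,"spin":0,"fingers":1}
    - {"x":0,"y":0,"z":0,"spin":0,"fingers":1}

```text
clock: 12.7
eef_pos: [0.5832, 0.1882, 0.2206]
tool_rot: [-0.222, 0.915, 0.063, 0.33]
ft_force: [-0.4, 0.4, -0.1]
grip_width: 0.0163
grasp_force: 58.7
```

Run:
```python
from go import *
state(); show('pre',slot(-.075,0)); show('in',slot(.042,0))
for n in('side','top'):snap(n,n+'3.png')
a=cv2.imread('pics/side3.png')[110:290,270:470];b=cv2.imread('pics/top3.png')[60:240,180:380]
cv2.imwrite('pics/s3c.png',np.hstack([cv2.resize(i,None,fx=2,fy=3.2*0+2,interpolation=2) for i in(a,b)]))
```

```text
t 12.7 q [ 0.2608  0.0437 -0.5107  0.337   0.1037 -0.1777] tcp [0.5832 0.1882 0.2206] tz [ 0.5771  0.2612 -0.7738] F [-0.3702  0.3645 -0.1164] w 0.016312905573987905 g 58.72386395931244
pre shift mm [-1.6 -0.3 -0.7] world [0.584  0.1883 0.2222]
in shift mm [ -3.2   2.6 116.3] world [0.6513 0.222  0.1325]
```

View pics/s3c.png

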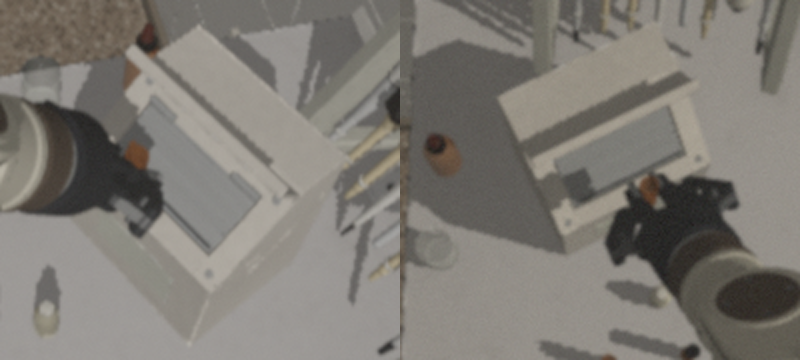

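The vial is held tips-first in front of the slot. I'll overlay the fitted box model and the planned entry axis to check lateral alignment.

```bash
cat > ov.py <<'E'
from go import *
import fit as F
from fit import P,cr,w,C
for n in C: C[n]=dict(np.load(f'pics/{n}.npz'))
S=np.array; im=[]
for n,f,(x,y),k in(('side','side1',(300,130),4),('top','top1',(222,68),4)):
    a=cv2.imread(f'pics/{f}.png')[y:y+150 if n=='side' else y+115,x:x+ (110 if n=='side' else 90)*1]
    a=cv2.imread(f'pics/{f}.png')[y:y+130,x:x+(100 if n=='side' else 125)]
    kk=3.5; a=cv2.resize(a,None,fx=kk,fy=kk,interpolation=2)
    def L(pts,col):
        q=((P(n,[w(BOX,S(m)) for m in pts])-[x,y]+.5)*kk-.5).round().astype(int); cv2.polylines(a,[q],False,col,1)
    L([cr(1,1),cr(-1,1),cr(-1,-1),cr(1,-1),cr(1,1)],(0,0,255))
    t=[11.8e-3]
    L([(-.08,.09,.13),(-.08,-.09,.13),(.0118,-.09,.207),(.064,-.09,.207),(.064,.09,.207),(.0118,.09,.207),(-.08,.09,.13)],(0,255,0))
    g=[F.sc+.056*F.d+.055*S([-.643,0,.766])+b*.09*F.yy for b in(1,-1)]; L(g,(255,0,0))
    im.append(a)
cv2.imwrite('pics/ov.png',np.hstack(im))
E
python3 ov.py >/dev/null; python3 -c "
import cv2;print(cv2.imread('pics/ov.png').shape)"
```

```text
(455, 788, 3)
```

View pics/ov.png

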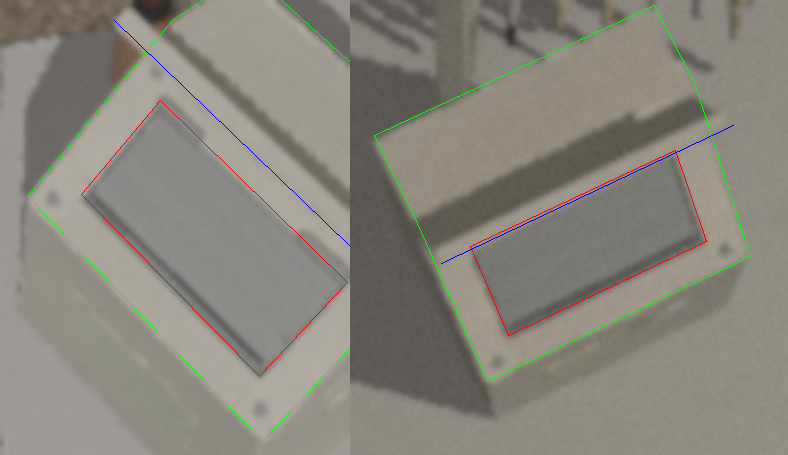

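The overlay matches the slot and panel within a pixel or two, so I'll enter along the normal.

>>> jog_arm:
  motion:
    - {"x":-3,"y":1,"z":30,"spin":0,"fingers":1}
    - {"x":-4,"y":1,"z":55,"spin":0,"fingers":1}
    - {"x":-5,"y":2,"z":80,"spin":0,"fingers":1}
    - {"x":-5,"y":2,"z":100,"spin":0,"fingers":1}
    - {"x":-5,"y":3,"z":117,"spin":0,"fingers":1}
    - {"x":2,"y":3,"z":117,"spin":0,"fingers":1}
    - {"x":2,"y":3,"z":117,"spin":0,"fingers":1}

```text
clock: 13.68
eef_pos: [0.6473, 0.2209, 0.1285]
tool_rot: [-0.222, 0.915, 0.063, 0.33]
ft_force: [-1.7, -0.8, -1.8]
grip_width: 0.0165
grasp_force: 59.2
```

Run:
```python
from go import *
state(); show('in',slot(.042,-.006))
```

```text
t 13.675 q [ 0.2912  0.2996 -0.4809  0.1099  0.0852 -0.155 ] tcp [0.6473 0.2209 0.1285] tz [ 0.576   0.2615 -0.7745] F [-1.6829 -0.783  -1.8454] w 0.016509726461843715 g 59.239762079087086
in shift mm [ 0.3 -0.9 -0.5] world [0.6472 0.2199 0.1287]
```

>>> jog_arm:
  motion:
    - {"x":0,"y":0,"z":3,"spin":0,"fingers":0}
    - {"x":0,"y":0,"z":5,"spin":0,"fingers":0}
    - {"x":0,"y":0,"z":5,"spin":0,"fingers":0}
    - {"x":0,"y":0,"z":5,"spin":0,"fingers":0}
    - {"x":0,"y":0,"z":5,"spin":0,"fingers":0}
    - {"x":-3,"y":0,"z":-40,"spin":0,"fingers":0}
    - {"x":-3,"y":0,"z":-80,"spin":0,"fingers":0}
    - {"x":-3,"y":0,"z":-120,"spin":0,"fingers":-1}

```text
clock: 14.68
eef_pos: [0.5814, 0.1908, 0.2258]
tool_rot: [-0.222, 0.915, 0.063, 0.332]
ft_force: [0.3, -0.3, 0.6]
grip_width: 0.0595
grasp_force: 0.0
```

Run:
```python
from go import *
state()
for f in(.14,):
    show('Rhover',tcp(VR+[0,0,f],.006))
show('Rgrasp',tcp(VR+[0,0,.040],.006))
for n in('side','top'):snap(n,n+'4.png')
a=cv2.imread('pics/side4.png')[110:310,180:460];b=cv2.imread('pics/top4.png')[60:260,210:330]
cv2.imwrite('pics/s4c.png',np.hstack([cv2.resize(i,None,fx=2,fy=2,interpolation=2) for i in(a,b)]))
```

```text
t 14.675 q [ 0.2675  0.0346 -0.5073  0.346   0.1002 -0.1731] tcp [0.5814 0.1908 0.2258] tz [ 0.5791  0.2625 -0.7719] F [ 0.3169 -0.2756  0.6314] w 0.05953723813143877 g 0.0
Rhover shift mm [155.5 101.1  -8.3] world [0.4254 0.2223 0.1302]
Rgrasp shift mm [219.  104.3  68.9] world [0.4254 0.2223 0.0302]
```

View pics/s4c.png

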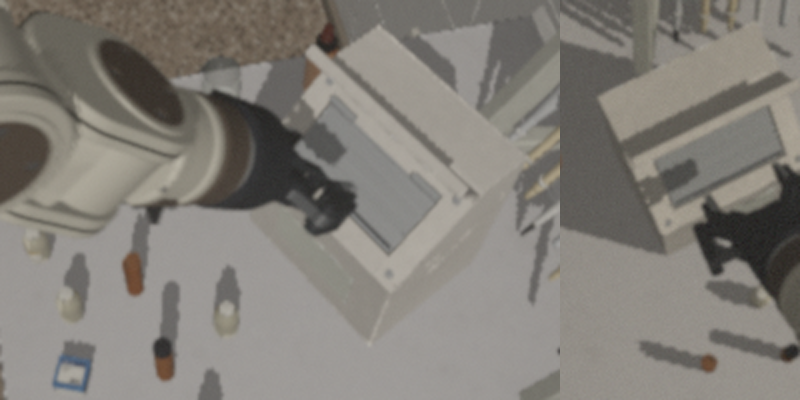

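Side and top crops: the first vial is gone, the flap is shut, and nothing else has moved. The second broken vial stands at (133,273) in the left crop. I'll go above it with the fingers fully open.

>>> jog_arm:
  motion:
    - {"x":39,"y":25,"z":-10,"spin":0,"fingers":-1}
    - {"x":78,"y":50,"z":-10,"spin":0,"fingers":-1}
    - {"x":117,"y":75,"z":-10,"spin":0,"fingers":-1}
    - {"x":155,"y":101,"z":-8,"spin":0,"fingers":-1}
    - {"x":155,"y":101,"z":-8,"spin":0,"fingers":-1}
    - {"x":155,"y":101,"z":-8,"spin":0,"fingers":-1}
    - {"x":155,"y":101,"z":-8,"spin":0,"fingers":-1}

```text
clock: 15.65
eef_pos: [0.4284, 0.2231, 0.1308]
tool_rot: [-0.221, 0.914, 0.063, 0.333]
ft_force: [-0.2, -0.1, -0.6]
grip_width: 0.0854
grasp_force: 0.0
```

Run:
```python
from go import *
state()
show('Rgrasp',tcp(VR+[0,0,.040],.006))
```

```text
t 15.65 q [ 0.5175 -0.0768 -0.9305  0.0278 -0.0594  0.0213] tcp [0.4284 0.2231 0.1308] tz [ 0.5811  0.2625 -0.7703] F [-0.1572 -0.0687 -0.6429] w 0.08538206949998874 g 0.0
Rgrasp shift mm [66.3  3.9 75.5] world [0.4254 0.2223 0.0302]
```

>>> jog_arm:
  motion:
    - {"x":20,"y":1,"z":23,"spin":0,"fingers":-1}
    - {"x":40,"y":2,"z":46,"spin":0,"fingers":-1}
    - {"x":56,"y":3,"z":64,"spin":0,"fingers":-1}
    - {"x":66,"y":4,"z":75,"spin":0,"fingers":-1}
    - {"x":66,"y":4,"z":75,"spin":0,"fingers":-1}
    - {"x":66,"y":4,"z":75,"spin":0,"fingers":-1}

```text
clock: 16.4
eef_pos: [0.4242, 0.2219, 0.0301]
tool_rot: [-0.221, 0.915, 0.063, 0.332]
ft_force: [-0.2, -0.0, 0.1]
grip_width: 0.0855
grasp_force: 0.0
```

Run:
```python
from go import *
state()
show('Rgrasp',tcp(VR+[0,0,.040],.006))
```

```text
t 16.4 q [ 0.521   0.2402 -1.0813 -0.4384 -0.0615  0.024 ] tcp [0.4242 0.2219 0.0301] tz [ 0.5801  0.262  -0.7713] F [-0.1894 -0.049   0.0893] w 0.08550059332878629 g 0.0
Rgrasp shift mm [-1.  -0.1  0.7] world [0.4254 0.2223 0.0302]
```

>>> jog_arm:
  motion:
    - {"x":0,"y":0,"z":0,"spin":0,"fingers":1}
    - {"x":0,"y":0,"z":0,"spin":0,"fingers":1}
    - {"x":0,"y":0,"z":0,"spin":0,"fingers":1}
    - {"x":0,"y":0,"z":0,"spin":0,"fingers":1}
    - {"x":0,"y":0,"z":0,"spin":0,"fingers":1}

```text
clock: 17.02
eef_pos: [0.4232, 0.2218, 0.0297]
tool_rot: [-0.222, 0.915, 0.063, 0.332]
ft_force: [-0.7, 0.2, 3.5]
grip_width: 0.0162
grasp_force: 58.4
```

Run:
```python
from go import *
state()
show('pre',slot(-.085,.003)); show('lift',o['eef_pos']+[0,0,.13])
```

```text
t 17.025 q [ 0.5219  0.2405 -1.0833 -0.44   -0.0617  0.0241] tcp [0.4232 0.2218 0.0297] tz [ 0.5795  0.2621 -0.7716] F [-0.7157  0.2494  3.4534] w 0.016198884151256913 g 58.38736295700073
pre shift mm [-222.5 -108.4  -74.1] world [0.5803 0.1865 0.2317]
lift shift mm [ -82.6   -4.2 -100.3] world [0.4232 0.2218 0.1597]
```

>>> jog_arm:
  motion:
    - {"x":-28,"y":-1,"z":-34,"spin":0,"fingers":1}
    - {"x":-56,"y":-3,"z":-68,"spin":0,"fingers":1}
    - {"x":-84,"y":-4,"z":-101,"spin":0,"fingers":1}
    - {"x":-119,"y":-30,"z":-94,"spin":0,"fingers":1}
    - {"x":-154,"y":-56,"z":-87,"spin":0,"fingers":1}
    - {"x":-188,"y":-82,"z":-80,"spin":0,"fingers":1}
    - {"x":-222,"y":-108,"z":-74,"spin":0,"fingers":1}
    - {"x":-222,"y":-108,"z":-74,"spin":0,"fingers":1}

```text
clock: 18.02
eef_pos: [0.583, 0.1859, 0.2328]
tool_rot: [-0.221, 0.914, 0.062, 0.333]
ft_force: [-0.1, -0.6, -0.0]
grip_width: 0.016
grasp_force: 58.6
```

>>> jog_arm:
  motion:
    - {"x":0,"y":0,"z":0,"spin":0,"fingers":1}
    - {"x":0,"y":0,"z":0,"spin":0,"fingers":1}

```text
clock: 18.27
eef_pos: [0.5779, 0.1867, 0.2289]
tool_rot: [-0.222, 0.915, 0.063, 0.33]
ft_force: [0.4, -0.5, 0.5]
grip_width: 0.0163
grasp_force: 58.6
```

Run:
```python
from go import *
state()
show('pre',slot(-.085,.003)); show('in',slot(.042,.003)); show('in2',slot(.044,-.010))
for n in('side','top'):snap(n,n+'5.png')
a=cv2.imread('pics/side5.png')[110:310,180:460];b=cv2.imread('pics/top5.png')[60:260,210:330]
cv2.imwrite('pics/s5c.png',np.hstack([cv2.resize(i,None,fx=2,fy=2,interpolation=2) for i in(a,b)]))
```

```text
t 18.275 q [ 0.2602  0.0237 -0.5065  0.3625  0.1048 -0.1793] tcp [0.5779 0.1867 0.2289] tz [ 0.576   0.2616 -0.7745] F [ 0.4002 -0.5056  0.4556] w 0.01631146742083778 g 58.61355900764465
pre shift mm [-3.4 -1.4 -0.9] world [0.5803 0.1865 0.2317]
in shift mm [ -5.2   1.6 126.1] world [0.6533 0.223  0.1345]
in2 shift mm [  7.7   2.  128.3] world [0.6456 0.2191 0.1246]
```

View pics/s5c.png

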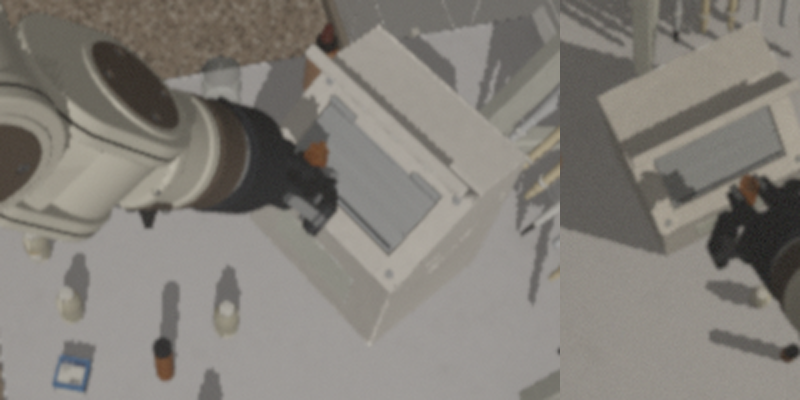

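The second vial is held upright in front of the slot (left crop, 317,152). The bottles, box and capped vial are all in place. Entering now.

>>> jog_arm:
  motion:
    - {"x":-3,"y":0,"z":30,"spin":0,"fingers":1}
    - {"x":-5,"y":1,"z":55,"spin":0,"fingers":1}
    - {"x":-5,"y":1,"z":80,"spin":0,"fingers":1}
    - {"x":-5,"y":2,"z":105,"spin":0,"fingers":1}
    - {"x":-5,"y":2,"z":127,"spin":0,"fingers":1}
    - {"x":6,"y":2,"z":128,"spin":0,"fingers":1}
    - {"x":6,"y":2,"z":128,"spin":0,"fingers":1}

```text
clock: 19.25
eef_pos: [0.6465, 0.2191, 0.1261]
tool_rot: [-0.222, 0.915, 0.063, 0.33]
ft_force: [-1.4, -0.8, -0.2]
grip_width: 0.0162
grasp_force: 59.2
```

Run:
```python
from go import *
state(); show('in2',slot(.044,-.010))
```

```text
t 19.25 q [ 0.2883  0.3013 -0.4859  0.1039  0.0866 -0.1569] tcp [0.6465 0.2191 0.1261] tz [ 0.5757  0.261  -0.7749] F [-1.358  -0.8297 -0.1881] w 0.016173426254418012 g 59.1635186538042
in2 shift mm [1.6 0.5 0.7] world [0.6456 0.2191 0.1246]
```

>>> jog_arm:
  motion:
    - {"x":1,"y":0,"z":3,"spin":0,"fingers":0}
    - {"x":1,"y":0,"z":5,"spin":0,"fingers":0}
    - {"x":1,"y":0,"z":5,"spin":0,"fingers":0}
    - {"x":1,"y":0,"z":5,"spin":0,"fingers":0}
    - {"x":1,"y":0,"z":5,"spin":0,"fingers":0}
    - {"x":-3,"y":0,"z":-40,"spin":0,"fingers":0}
    - {"x":-3,"y":0,"z":-80,"spin":0,"fingers":0}
    - {"x":-3,"y":0,"z":-120,"spin":0,"fingers":0}

```text
clock: 20.25
eef_pos: [0.581, 0.1894, 0.2237]
tool_rot: [-0.222, 0.915, 0.063, 0.332]
ft_force: [0.2, 0.1, 0.5]
grip_width: 0.0427
grasp_force: 0.0
```

>>> jog_arm:
  motion:
    - {"x":-20,"y":0,"z":-50,"spin":0,"fingers":0}
    - {"x":-40,"y":0,"z":-100,"spin":0,"fingers":0}
    - {"x":-60,"y":0,"z":-140,"spin":0,"fingers":0}
    - {"x":-60,"y":0,"z":-140,"spin":0,"fingers":0}
    - {"x":-60,"y":0,"z":-140,"spin":0,"fingers":0}
    - {"x":-60,"y":0,"z":-140,"spin":0,"fingers":0}

```text
clock: 21.0
eef_pos: [0.5407, 0.1745, 0.3663]
tool_rot: [-0.222, 0.915, 0.063, 0.33]
ft_force: [-0.2, 0.3, 0.3]
grip_width: 0.0426
grasp_force: 0.0
```

Run:
```python
from go import *
state()
for n in('side','top'):snap(n,n+'6.png')
a=cv2.imread('pics/side6.png')[110:310,180:460];b=cv2.imread('pics/top6.png')[60:260,190:310]
cv2.imwrite('pics/s6c.png',np.hstack([cv2.resize(i,None,fx=2,fy=2,interpolation=2) for i in(a,b)]))
```

```text
t 21.0 q [ 0.2548 -0.1506 -0.2939  0.7502  0.1078 -0.183 ] tcp [0.5407 0.1745 0.3663] tz [ 0.5759  0.2611 -0.7747] F [-0.2156  0.3437  0.3021] w 0.04257358364204632 g 0.0
```

View pics/s6c.png

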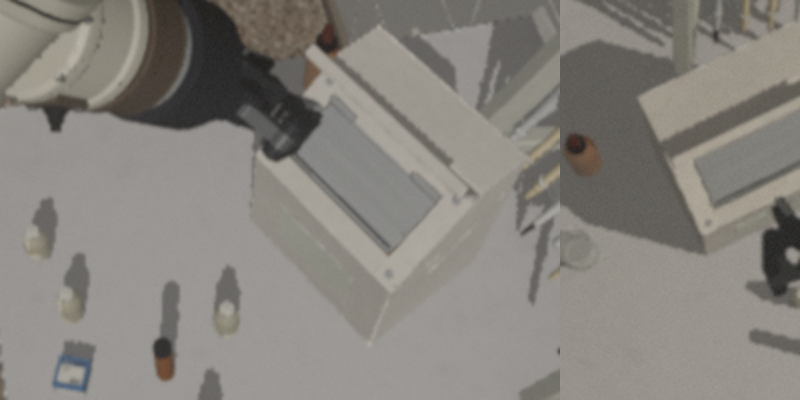

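Both broken vials are gone, the flap is shut, and the capped vial and loose things are where they were. The arm is clear, so I'm handing in.

```bash
python3 -c "
from workcell import bot
print(bot.job_done())"
```

```text
the job is handed in; nothing more can be done
None
```

I put both broken vials through the flap into the waste box one after the other and handed the job in at about 21 s, with the flap shut and the capped vial and other loose things looking undisturbed in the last pictures; no verdict came back, and I couldn't tell which vial was broken_1, so I put in the left one first.

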